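# Reset the stop screw of a board clamp against its setting gauge

## Task

On the clamp fixture, loosen the jam nut by swinging its lever well round anticlockwise (seen from above), then turn the stop screw clockwise until its tip bears lightly but surely on the brass button of the setting gauge below it, without driving it hard into the button. With the screw left like that, swing the lever back clockwise until the jam nut is firmly tight again, let go, and leave the other things on the bench where they are.

Things in the scene. Friction and masses are not known exactly. Their poses are not given: they have to be found in the camera images.
- fixture: Aluminium and dark steel clamp fixture, bolted down. Origin on the bench, below the upright axis of the stop screw; z up. Base plate 150 x 170 x 14 mm; a column at its +y end carries an arm 50 mm wide along y from +84 to -31 mm, 75 to 105 mm above the bench. On the arm a round boss, 52 mm across, up to 118 mm, then brass washer and jam nut (up to 135 mm).
- lever_post (a point): Centre of the upright black post at the end of the jam nut's lever: 14 mm thick, 32 mm tall (122 to 154 mm above the bench), 70 mm from the screw's axis, round which it swings. With the nut at 0 it stands at 235 degrees in the fixture's frame (x -40, y -57 mm). The lever bar is 9 mm thick, its axis 129.5 mm up.
- nut (a joint): Jam nut, rad, anticlockwise from above (loosening) positive, -1 to 1.3; starts tight, -0.15 to 0.1. Above 0.4 it is loose and the screw turns freely; below, it bites on the screw. The lever takes 0.4 N m (6 N at the post) loose; tightening takes about 1 N m more per rad below 0.4. Firmly tight: 0.15 to -0.3 rad, 10 to 16 N at the post; beyond -0.5 is overtight. Let go, it may ease to -0.05.
- screw_grip (a point): Centre of the upright flat key-shaped grip on top of the steel stop screw: 36 mm long along its x axis, 12 mm thick along its y axis, from 17 mm below this point to 15 mm above; about 182 mm above the bench at the start. It turns with the screw and sinks 4.5 mm per rad of clockwise turn. Under it a disc 28 mm across, 6 mm thick.
- screw (a joint): Stop screw, rad, clockwise from above (downwards) positive, 4.5 mm per rad, -0.5 to 3.4; starts at 0 to 0.2. With the nut loose it turns with 0.25 N m; once the tip meets the button the torque grows by about 0.8 N m per rad: 0.1 to 0.15 N m above free turning is a light, sure touch, 0.25 is too hard. With the nut tight it is locked. Stays where left.
- stem: The steel stop screw's threaded stem, 12 mm thick, with its grip; it passes upright through the arm and ends below it in a round tip. Origin on the axis, 42 mm above the tip.
- screw_tip (a point): Lower end of the stop screw, on the axis, below the arm; 68 mm above the bench with the screw at 0.
- gauge_post: Setting gauge on the base plate below the screw: round steel post 38 mm across at the foot, with a sleeve and on top a flat brass button 18 mm across. Origin at the centre of the foot, 14 mm above the bench. The sleeve's setting, and so the button's height, differs each time and is not measured: at the start the button is 1.5 to 7.5 mm below the screw's tip. Sleeve and button do not yield.
- bin: Bystander: open blue plastic bin, 100 x 120 x 55 mm; origin under its centre.
- driver: Bystander: screwdriver lying on the bench.
- flux: Bystander: small bottle, 44 mm across, 85 mm tall; origin under its centre.
- pot: Bystander: black cylinder, 52 mm across, 70 mm tall; origin under its centre.
- holder: Bystander: aluminium block with three holes, 110 x 50 x 30 mm; origin under its centre.
- spare_gauge: Bystander: a spare setting gauge, 38 mm across, 46 mm tall, standing on the bench; origin under its centre.
- spare_nut: Bystander: loose hexagon nut, 32 mm across corners, 12 mm tall; origin under its centre.
Not all that is in view belongs to the job. What is shaped like the fixture but red is not meant.

How it is judged:
By the outcome, as a careful person would: the job done as asked, in the order asked, and still so for the second after the job is handed in, with the robot touching nothing.
It also fails if it takes over 72 s, if anything falls off the work surface, if the arm or the gripper's body presses on something with over 40 N, if the wrist force passes 120 N, or if a joint passes its speed limit or range.

## Robot

A 7-joint arm with a two-finger parallel gripper is mounted at the origin on the work surface. World frame = base frame: x ahead of the robot, y to its left, z up, the work surface at z = 0. Lengths are in m, angles in rad, forces in N, time in s.
With the tool pointing down it reaches from about 0.4 to 0.875 m from the base axis. Payload 19.3 kg.
Tool frame: the origin (TCP) lies between the finger pads; the fingertips stand ahead of it and the grasp point (between the pads) lies 8 mm behind it (bot.tip_extent is the x of the fingertips in the tool frame, in m); x points along the fingers, y is the direction in which the jaws open and shut, and the axes are right-handed (so a half turn about x gives the same grasp; the last joint's range is limited). The gripper opens to 85 mm and grips with 20 to 120 N. Pads are 22 mm wide; open, the fingers measure 114 mm over their backs; the gripper's body (76 mm by 85 mm) begins 54 mm behind the grasp point. The pads swing forward as they close: fully open they stand 13 mm farther back than shut.
Start: joints at [1.167, 0.521, -0.036, 1.599, 0.021, 1.021, -0.113], TCP at [0.205, -0.591, 0.242] pointing down, gripper open.
Joint ranges: [-2.91, 2.91], [-0.3, 2.13], [-1.5, 1.42], [0.17, 2.43], [-1.26, 4.41], [0.16, 1.93], [-2.52, 2.52]. Speed limits (rad/s): [1.89, 1.89, 2.39, 2.39, 3.01, 3.01, 3.01].

## Interface

Orientations are given as [roll, pitch, yaw] about the fixed x, y, z axes, in that order (R = Rz(yaw) Ry(pitch) Rx(roll)).
In Python, from workcell import observe, grab_frame, camera_info, bot, nets gives the robot as it stands.
- The arm moves only by the tool jog_arm, never from a script. Its argument "commands" is a list of rows, each a list of 6 numbers: the shift along the tool's x, y, z in mm, then the turn, a rotation vector about the tool's x, y, z in rad. A call has 1 to 20 rows; each row shifts and turns the pose as measured when the row begins, along the tool's axes as they then stand; what a row does not reach is not made up. A row lasts 1/10 s, in which the tool goes at most 50 mm and 8.59 degrees, less where a joint would pass 70% of its speed; a pose out of reach is approached as far as the arm can. A call is refused whole if a number of a shift passes 50 or a number of a turn 0.15, either way. A call with a gripper value outside its range is refused whole. "gripper" is the closure in counts, from 0 (fully open) to 255 (shut), set as the call begins (left out, the last holds). The fingers move at their own pace and stop on an object; "newtons" is the grip in N (left out, the last holds). Time passes only in rows, so rows that do not move let the fingers close. It gives the time, the measured TCP pose, the force and the opening at its end, in the units of the state.
- observe(): the state, without advancing time (a new reading comes with each control period).
- grab_frame(name): name is "scene" or "top" or "wrist"; returns the picture (420x560x3 uint8, red, green, blue); there is no depth.
- camera_info(name): a dict with "fov_y" (degrees; the focal length in pixels is half the picture's height over the tangent of half this angle, whatever the lens; pixels are square), "cx", "cy" (the principal point, pixels), "R" (3x3) and "t" (3): a world point X has camera coordinates R X + t; the wrist camera has in their place "tool_from_camera" (4x4, takes a point from camera to tool coordinates, whose origin is the TCP and whose axes are the tool frame's). Camera axes: x right, y down, z forward; pixel columns grow to the right and rows downward; lengths in m; the calibration is good to about 2 mm. A picture is of the moment at which its call begins: read the wrist's pose just before it. camera_info takes no time and is no camera call.
- bot.job_done(): hands the job in, once; it reports no verdict.
Trained networks look in the newest picture that a camera, given by its name, has taken for a name from the list of things; names that differ only in an ending like _2 or _b are one class to them, and where a whole thing is asked for, a point or a joint stands for the part that bears it (a point fixed in the world has none). Each returns a list of dicts, best first, with "p" (0 to 1); they miss things now and then, are a little off and sometimes report something else, mostly with a low value. They report only what shows in the picture. A call takes as long as a camera call. They do not tell look-alikes from the thing itself.
- nets.find_in(camera, name): "rect" ([left, top, right, bottom] in pixels, round what is visible of it).
- nets.silhouettes(camera, name): "mask" (420x560 bool, what is visible of it) and "rect" ([left, top, right, bottom] in pixels, round what is visible of it).
- nets.pinpoint(camera, name): "location" ([column, row] in pixels: a listed point, or the origin of a listed thing).
The state is a dict: "clock": time; "qpos": joint angles; "qd": joint speeds; "joint_efforts": joint torques, N m; "position": TCP position; "tool_rot": TCP orientation; "force": force on the tool from outside, world axes, zero at the start; "moment": the same for the moment, N m; "grip_width": finger opening in m.
Only numpy, scipy, OpenCV 4.12 (cv2) and the standard library are available. Lean on these libraries where they do the work, as an engineer would, in place of code of your own. Each camera call takes 0.05 s, during which the arm holds its last target.

## Working session

There is one attempt and no reset: what is moved stays moved. The work goes in short steps, Python scripts to look and compute and a tool call to move; the robot and the scene stay as the last step left them, time stands still between calls to the robot, and variables do not carry over. Pictures are saved under pics/ and viewed, and the job is handed in when it is done.

Besides the shell and the picture viewer there is one more tool, called as name([rows], argument=value, ...), one row to a line, values as JSON. jog_arm: Moves the arm, as the interface text tells. Its arguments: {"type":"object","properties":{"commands":{"type":"array","items":{"type":"array","items":{"type":"number"}}},"gripper":{"type":"number"},"newtons":{"type":"number"}},"required":["commands"]}

```bash
ls; mkdir -p pics
cat > h.py <<'E'
import numpy as np, cv2
from workcell import observe, grab_frame, camera_info, bot, nets
from scipy.spatial.transform import Rotation as Ro
def save(im,n): cv2.imwrite('pics/'+n,im[:,:,::-1])
def f(ci): return 210/np.tan(np.radians(ci['fov_y'])/2)
def ray(cam,px,st=None):
    ci=camera_info(cam);k=f(ci)
    d=np.array([(px[0]-ci['cx'])/k,(px[1]-ci['cy'])/k,1])
    if cam=='wrist':
        T=np.array(ci['tool_from_camera']);R=Ro.from_euler('xyz',st['tool_rot']).as_matrix()
        return R@T[:3,3]+st['position'],R@T[:3,:3]@d
    R=np.array(ci['R']);return -R.T@np.array(ci['t']),R.T@d
def atz(cam,px,z,st=None):
    o,d=ray(cam,px,st);return o+d*(z-o[2])/d[2]
def proj(cam,X,st=None):
    ci=camera_info(cam);k=f(ci);X=np.array(X)
    if cam=='wrist':
        T=np.array(ci['tool_from_camera']);R=Ro.from_euler('xyz',st['tool_rot']).as_matrix()
        c=T[:3,:3].T@(R.T@(X-st['position'])-T[:3,3])
    else: c=np.array(ci['R'])@X+np.array(ci['t'])
    return np.array([ci['cx']+k*c[0]/c[2],ci['cy']+k*c[1]/c[2]])
E
python3 - <<'E'
from h import *
s=observe();print(s,bot.tip_extent)
for c in ['scene','top','wrist']:
    save(grab_frame(c),c+'0.png'); ci=camera_info(c);print(c,ci)
for c in ['scene','top']:
    for n in ['fixture','screw_grip','lever_post','screw_tip','gauge_post']:
        print(c,n,[(np.round(r['location'],1).tolist(),round(r['p'],2)) for r in nets.pinpoint(c,n)[:4]])
E
```

```text
pics
{'clock': 0.0, 'qpos': array([ 1.16679534,  0.52204569, -0.03631745,  1.60001582,  0.02122598,
        1.02107181, -0.11280687]), 'qd': array([-0.00111295, -0.00109113, -0.00040465,  0.00059073,  0.00017007,
        0.00121827, -0.00023961]), 'joint_efforts': array([-1.36969455e-03, -9.27098608e+01,  1.97907664e+00, -3.69930875e+01,
        1.78107340e-02,  8.09523510e-03,  8.81574306e-05]), 'position': array([ 0.20462031, -0.5902113 ,  0.2417033 ]), 'tool_rot': array([-1.47646078,  1.56964124,  1.9989211 ]), 'force': array([-0.03510438, -0.57760575, -0.26059731]), 'moment': array([-0.06227261, -0.02570128, -0.01977846]), 'grip_width': 0.08539763507216476} 0.011
scene {'fov_y': 42.77010417093952, 'cx': 286.2043840395945, 'cy': 208.61674896933212, 'R': array([[-0.65316707,  0.75698165,  0.01875021],
       [ 0.57985409,  0.51594927, -0.63052802],
       [-0.4869723 , -0.40096775, -0.77593997]]), 't': array([ 0.34969454, -0.20068448,  1.61634686])}
top {'fov_y': 49.04962803977113, 'cx': 281.3304453687483, 'cy': 209.60157421561087, 'R': array([[ 0.01260027, -0.99980788, -0.01501476
[... 385 characters left out ...]
7325e-04, -4.86106329e-04,
         1.69913098e-03],
       [-2.85331567e-04,  9.54179986e-01,  2.99233142e-01,
        -7.69877680e-02],
       [ 0.00000000e+00,  0.00000000e+00,  0.00000000e+00,
         1.00000000e+00]])}
scene fixture [([261.0, 240.7], 0.9), ([278.3, 136.1], 0.9)]
scene screw_grip [([257.5, 193.7], 0.68), ([282.1, 86.7], 0.64)]
scene lever_post [([260.1, 180.2], 0.59)]
scene screw_tip []
scene gauge_post [([258.2, 236.0], 0.63)]
top fixture [([315.6, 210.1], 0.97), ([387.8, 322.8], 0.61)]
top screw_grip [([407.8, 339.6], 0.55), ([314.7, 193.8], 0.52)]
top lever_post [([293.9, 125.2], 0.62), ([334.5, 220.9], 0.5), ([416.1, 352.1], 0.49)]
top screw_tip []
top gauge_post []
```

```bash
python3 -c "
import cv2
for c in ['scene','top']:
    cv2.imwrite('pics/%sb.png'%c,cv2.resize(cv2.imread('pics/%s0.png'%c),(800,600)))
"
```

```text
(no output)
```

View pics/scene0.png

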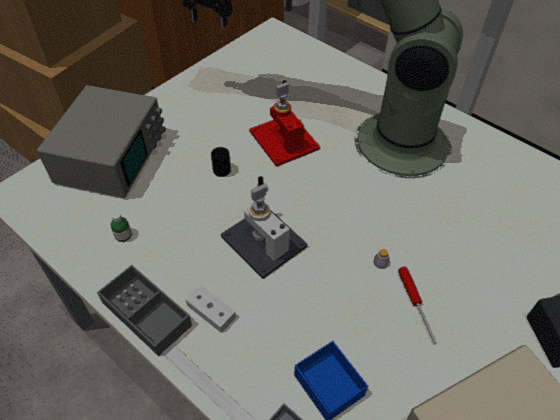

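View pics/top0.png

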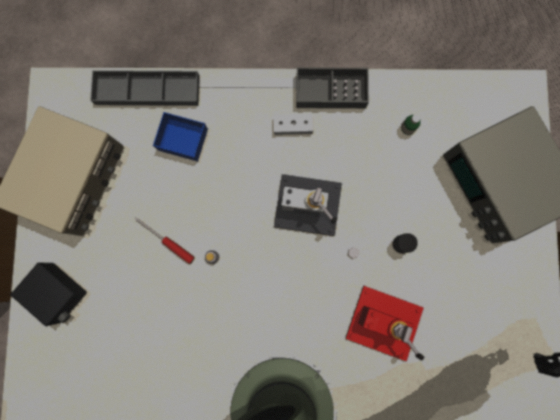

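View pics/wrist0.png

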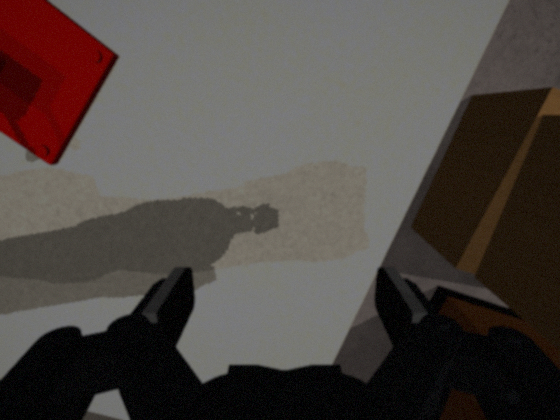

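Candidates: the grey/aluminium fixture at scene (261,240) / top (308,205), and the red look-alike at scene (283,135) / top (385,323), which is not meant. I choose the aluminium/dark one and check it in a close crop.

Run:
```python
from h import *
print('fix top',atz('top',(315.6,210.1),0),'scene',atz('scene',(261,240.7),0))
print('grip top',atz('top',(314.7,193.8),.182),'scene',atz('scene',(257.5,193.7),.182))
print('post scene',atz('scene',(260.1,180.2),.138), 'top',atz('top',(334.5,220.9),.138))
t=cv2.imread('pics/top0.png')[165:245,260:360];s=cv2.imread('pics/scene0.png')[165:285,210:320]
cv2.imwrite('pics/crop1.png',np.hstack([cv2.resize(t,(480,384),interpolation=2),cv2.resize(s,(320,384),interpolation=2)]))
```

```text
fix top [ 0.53422048 -0.08798421  0.        ] scene [ 0.5516488  -0.07141964  0.        ]
grip top [ 0.55051135 -0.07507818  0.182     ] scene [ 0.55298241 -0.07676352  0.182     ]
post scene [ 0.48935475 -0.12816833  0.138     ] top [ 0.49024833 -0.12675825  0.138     ]
```

View pics/crop1.png

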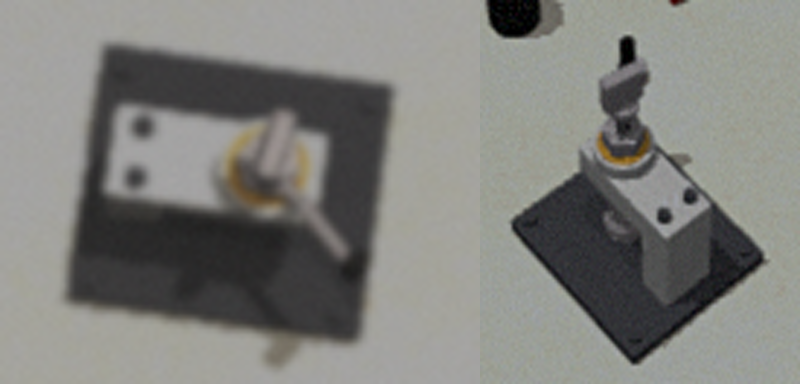

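```bash
cat >> h.py <<'E'
def tool(yax_az, p):
    "tool down, y axis at world azimuth"
    y=np.array([np.cos(yax_az),np.sin(yax_az),0]);x=np.array([0,0,-1.]);z=np.cross(x,y)
    return np.column_stack([x,y,z]),np.array(p)
def delta(Rt,pt,s=None):
    s=s or observe();R=Ro.from_euler('xyz',s['tool_rot']).as_matrix()
    return R.T@(pt-s['position'])*1000, Ro.from_matrix(R.T@Rt).as_rotvec()
E
python3 - <<'E'
from h import *
s=observe();R=Ro.from_euler('xyz',s['tool_rot']).as_matrix();print(R.round(3))
print('yaz',np.arctan2(R[1,1],R[0,1]))
# fixture yaw from base corners (top, z=.014)
c=[(105,45),(392,88),(360,340),(68,300)]
P=[atz('top',(260+a/4.8,165+b/4.8),.014)[:2] for a,b in c];print(np.round(P,4))
for i,j in [(1,0),(2,3)]:
    d=P[j]-P[i];print('yaw',np.degrees(np.arctan2(d[1],d[0])-np.pi/2),np.hypot(*d))
for i,j in [(3,0),(2,1)]:
    d=P[j]-P[i];print('yaw',np.degrees(np.arctan2(d[1],d[0])),np.hypot(*d))
print('center',np.mean(P,0))
for yz in [-2.5,-2,-1.6,-1.2]:
  print(yz,[v.round(3) for v in delta(*tool(yz,[.5,-.07,.33]))])
E
```

```text
[[ 0.     0.328 -0.945]
 [ 0.    -0.945 -0.328]
 [-1.    -0.    -0.   ]]
yaz -1.2370026818991056
[[ 0.6318  0.007 ]
 [ 0.6081 -0.1592]
 [ 0.4621 -0.1404]
 [ 0.4831  0.0264]]
yaw -8.122664663190843 0.16787952578194826
yaw -7.17178127723378 0.16806171694070918
yaw -7.402380216879812 0.14997742318494467
yaw -7.326826152834613 0.1471907389933968
center [ 0.54624403 -0.06654224]
-2.5 [array([ -87.704, -395.044, -449.494]), array([ 1.263, -0.   ,  0.   ])]
-2 [array([ -87.704, -395.044, -449.494]), array([ 0.763, -0.   ,  0.   ])]
-1.6 [array([ -87.704, -395.044, -449.494]), array([ 0.363, -0.   ,  0.   ])]
-1.2 [array([ -87.704, -395.044, -449.494]), array([-0.037, -0.   ,  0.   ])]
```

jog_arm([
  [-18,-24,-30,0,0,0],
  [-18,-26,-33,0,0,0],
  [-18,-26,-33,0,0,0],
  [-18,-26,-33,0,0,0],
  [-14,-26,-33,0,0,0],
  [0,-28,-35,0,0,0],
  [0,-28,-35,0,0,0],
  [0,-28,-35,0,0,0],
  [0,-28,-35,0,0,0],
  [0,-28,-35,0,0,0],
  [0,-28,-35,0,0,0],
  [0,-28,-35,0,0,0],
  [0,-28,-35,0,0,0],
  [0,-10,-18,0,0,0],
  [0,0,0,-0.13,0,0],
  [0,0,0,-0.13,0,0],
  [0,0,0,-0.13,0,0],
  [0,0,0,0,0,0],
  [0,0,0,0,0,0],
])

```text
clock: 2.55
position: [0.5324, -0.0761, 0.3326]
tool_rot: [2.163, 1.566, -0.246]
force: [0.3, 0.2, -0.0]
grip_width: 0.0854
```

Run:
```python
from h import *
s=observe();print(s['clock'],s['position'],s['tool_rot'],s['qpos'].round(2),s['force'],s['moment'])
save(grab_frame('wrist'),'w1.png')
for n,z in [('screw_grip',.182),('lever_post',.138),('fixture',0)]:
    for r in nets.pinpoint('wrist',n)[:3]: print(n,np.round(r['location'],1),round(r['p'],2),atz('wrist',r['location'],z,s).round(4))
```

```text
2.55 [ 0.53244546 -0.07609354  0.33255401] [ 2.16335619  1.56586732 -0.24554304] [ 0.34  0.31 -0.4   1.7   0.13  1.15 -0.93] [ 0.26425044  0.15307101 -0.02117616] [-0.07661887  0.04110316  0.01822762]
screw_grip [295.5 190.4] 0.7 [ 0.547  -0.0801  0.182 ]
lever_post [295.5 243.9] 0.88 [ 0.4945 -0.1307  0.138 ]
fixture [291.9 158.9] 0.8 [ 0.5513 -0.0784  0.    ]
fixture [290.5 244.1] 0.27 [ 0.4487 -0.1691  0.    ]
```

View pics/w1.png

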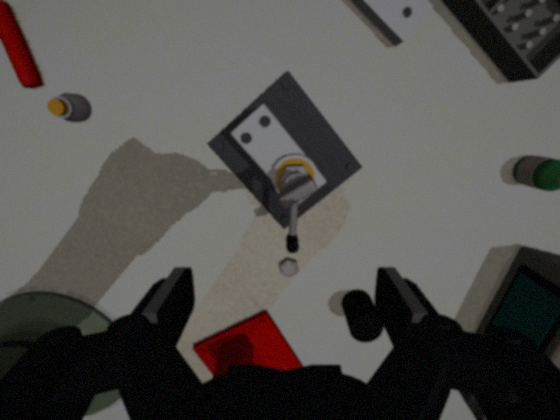

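Run:
```python
import cv2
t=cv2.imread('pics/w1.png')[60:260,195:375]
cv2.imwrite('pics/w1c.png',cv2.resize(t,(540,600),interpolation=2))
```

```text
(no output)
```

View pics/w1c.png

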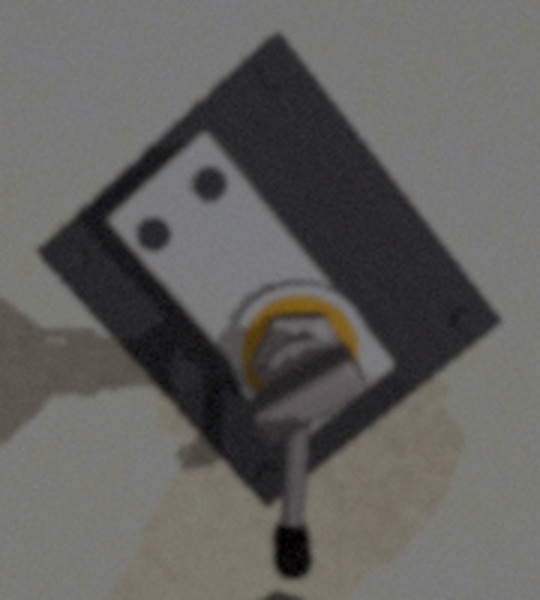

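Run:
```python
from h import *
from scipy.optimize import least_squares
s=observe()
P=lambda a,b,z:atz('wrist',(195+a/3,60+b/3),z,s)
A=[P(205,128,.105),P(107,218,.105),P(395,365,.105)]
B=[P(279,33,.014),P(500,320,.014),P(267,503,.014),P(38,250,.014)]
print(np.round(A,4));print(np.round(B,4), np.mean(B,0))
A=np.array(A);B=np.array(B)
M=np.array([[25,84],[-25,84],[25,-31]])/1000
def tr(p,m): c,q=np.cos(p[2]),np.sin(p[2]);return m@np.array([[c,q],[-q,c]])+p[:2]
r=least_squares(lambda p:(tr(p,M)-A[:,:2]).ravel(),[.55,-.077,-.13]);print('arm fit',r.x,np.degrees(r.x[2]),(r.fun*1000).round(1))
d=B[0]-B[1];print(np.degrees(np.arctan2(d[1],d[0]))-90);d=B[3]-B[2];print(np.degrees(np.arctan2(d[1],d[0]))-90)
post=P(292,527,.154);print('post top',post,'bottom',P(292,575,.122))
print('grip top ends',P(255,413,.197),P(365,385,.197))
for q in [(305,343)]: print('washer',P(*q,.12))
```

```text
[[ 0.5841 -0.0021  0.105 ]
 [ 0.5355  0.0042  0.105 ]
 [ 0.5677 -0.1149  0.105 ]]
[[ 0.6347  0.0057  0.014 ]
 [ 0.6121 -0.1596  0.014 ]
 [ 0.4666 -0.139   0.014 ]
 [ 0.4886  0.0267  0.014 ]] [ 0.55048627 -0.0665724   0.014     ]
arm fit [ 0.54762043 -0.08161782 -0.14423234] -8.263904338768047 [ 0.4  0.1 -0.6  0.9  0.2 -1. ]
-7.8120424851443175
-7.58284827584157
post top [ 0.50396324 -0.11668603  0.154     ] bottom [ 0.479949   -0.13996626  0.122     ]
grip top ends [ 0.5351749  -0.07150881  0.197     ] [ 0.56311189 -0.08981464  0.197     ]
washer [ 0.55208433 -0.08043313  0.12      ]
```

Run:
```python
from h import *
print([v.round(3) for v in delta(*tool(np.radians(222-270),[.498,-.126,.25]))])
```

```text
[array([82.46 , 13.647, 59.222]), array([ 0.001, -0.003, -0.004])]
```

jog_arm([
  [20,7,30,0,0,0],
  [31,7,29,0,0,0],
  [31,0,0,0,0,0],
  [0,0,0,0,0,0],
  [0,0,0,0,0,0],
])

```text
clock: 3.25
position: [0.4982, -0.1274, 0.2499]
tool_rot: [2.186, 1.563, -0.227]
force: [-0.3, 1.0, 0.2]
grip_width: 0.0852
```

Run:
```python
from h import *
s=observe();print(s['clock'],s['position'],s['tool_rot'],s['qd'].round(3),s['moment'])
im=grab_frame('wrist');save(im,'w2.png')
for n,z in [('screw_grip',.182),('lever_post',.138)]:
    for r in nets.pinpoint('wrist',n)[:3]: print(n,np.round(r['location'],1),round(r['p'],2),atz('wrist',r['location'],z,s).round(4))
```

```text
3.25 [ 0.49816419 -0.12738069  0.24994398] [ 2.185643    1.56280924 -0.22737248] [-0.005  0.015  0.001  0.014 -0.001 -0.008 -0.011] [0.01384334 0.02975671 0.00329941]
screw_grip [279.6 130.7] 0.67 [ 0.5471 -0.0827  0.182 ]
lever_post [276.2 217.7] 0.82 [ 0.4912 -0.1279  0.138 ]
```

View pics/w2.png

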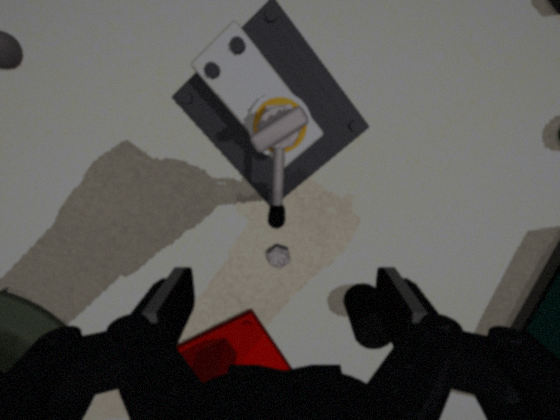

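Run:
```python
from h import *
from scipy.optimize import least_squares
s2=observe()
s1=dict(position=np.array([.53244546,-.07609354,.33255401]),tool_rot=[2.16335619,1.56586732,-.24554304])
for _ in range(2):
  for c in ['scene','top']:
    grab_frame(c)
    for n in ['screw_grip','lever_post']:
        print(c,n,[(np.round(r['location'],1).tolist(),round(r['p'],2)) for r in nets.pinpoint(c,n)[:3]])
obs={'g':[('top',(314.7,193.8),None),('scene',(257.5,193.7),None),('wrist',(295.5,190.4),s1),('wrist',(279.6,130.7),s2)],
'p':[('top',(334.5,220.9),None),('scene',(260.1,180.2),None),('wrist',(295.5,243.9),s1),('wrist',(276.2,217.7),s2)]}
tri={}
for k,o in obs.items():
    A=[];b=[]
    for c,px,s in o:
        w,d=ray(c,px,s);d/=np.linalg.norm(d);Q=np.eye(3)-np.outer(d,d);A.append(Q);b.append(Q@w)
    X=np.linalg.lstsq(np.vstack(A),np.hstack(b),rcond=None)[0];print(k,X.round(4))
def F(p):
    e=[]
    a=np.array([p[0],p[1],.1815]);q=np.array([p[0]+.07*np.cos(p[2]),p[1]+.07*np.sin(p[2]),.138])
    for X,o in((a,obs['g']),(q,obs['p'])):
        for c,px,s in o: e+=list((proj(c,X,s)-px)*(2 if c!='wrist' else 1))
    return e
r=least_squares(F,[.55,-.08,np.radians(222)],loss='soft_l1');print(r.x,np.degrees(r.x[2]),np.round(F(r.x),1))
```

```text
scene screw_grip [([257.2, 193.4], 0.67), ([280.8, 88.2], 0.54)]
scene lever_post [([259.7, 183.0], 0.55), ([221.3, 169.0], 0.36)]
top screw_grip [([316.2, 196.4], 0.61)]
top lever_post [([212.5, 255.3], 0.26)]
scene screw_grip [([282.7, 89.9], 0.6), ([257.7, 192.4], 0.55)]
scene lever_post [([415.0, 305.9], 0.7), ([261.6, 182.1], 0.65)]
top screw_grip [([316.7, 193.9], 0.41)]
top lever_post []
g [ 0.5488 -0.0795  0.1783]
p [ 0.4918 -0.1279  0.139 ]
[ 0.54709034 -0.08201757  3.83037504] 219.46432348706756 [ 5.8  2.9  0.1 -4.9  1.5  1.2 -0.8  0.2 -0.2 -2.3 -1.   2.3 -3.6 -1.4
  0.  -2. ]
```

Run:
```python
from h import *
print([v.round(3) for v in delta(*tool(np.radians(220-270),[.4925,-.1275,.139]))])
```

```text
[array([110.105,  -4.211,   4.563]), array([ 0.031, -0.005, -0.006])]
```

jog_arm([
  [10,-2,2,0.031,-0.005,-0.006],
  [30,-2,2,0,0,0],
  [30,0,0,0,0,0],
  [25,0,0,0,0,0],
  [15,0,0,0,0,0],
  [0,0,0,0,0,0],
])

```text
clock: 4.6
position: [0.493, -0.1273, 0.1362]
tool_rot: [2.073, 1.568, -0.372]
force: [-0.3, 0.3, 1.5]
grip_width: 0.0853
```

Run:
```python
from h import *
s=observe();print(s['clock'],s['position'],s['force'],s['moment'])
print([v.round(3) for v in delta(*tool(np.radians(220-270),[.4925,-.1275,.139]))])
im=grab_frame('wrist');save(im,'w3.png')
```

```text
4.6 [ 0.4929946  -0.12725169  0.13624164] [-0.31975056  0.25130749  1.46196237] [-0.02781945  0.01964406  0.04042367]
[array([-2.759, -0.121,  0.535]), array([-0.001, -0.001, -0.002])]
```

View pics/w3.png

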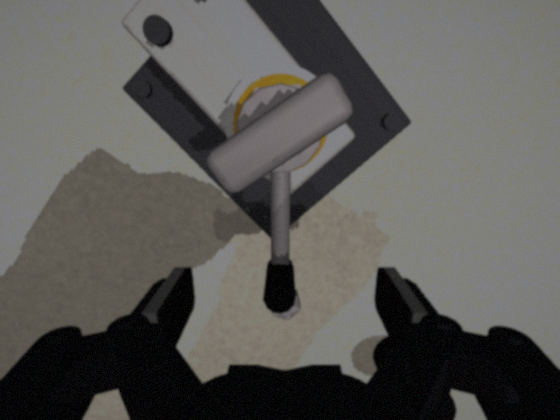

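Run:
```python
from h import *
s=observe();R=Ro.from_euler('xyz',s['tool_rot']).as_matrix()
print(proj('wrist',s['position'],s),proj('wrist',s['position']+[0,0,.018],s))
for px,z in [((280,302),.154),((280,270),.138),((281,132),.197)]:
    X=atz('wrist',px,z,s);print(X.round(4),(R.T@(X-s['position'])*1000).round(1))
print(nets.pinpoint('wrist','screw_grip')[:1],nets.pinpoint('wrist','lever_post')[:1])
```

```text
[280.66731796 280.8187794 ] [280.31499858 302.62276718]
[ 0.493  -0.1275  0.154 ] [-16.8  -0.1   0.5]
[ 0.498  -0.1231  0.138 ] [-0.8 -0.3 -6.2]
[ 0.5493 -0.0815  0.197 ] [-59.7   1.  -72.3]
[{'location': [276.4, 135.2], 'p': 0.8}] [{'location': [278.3, 287.4], 'p': 0.61}]
```

jog_arm([
  [-2,0,0,0,0,0],
  [0,0,0,0,0,0],
  [0,0,0,0,0,0],
  [0,0,0,0,0,0],
  [0,0,0,0,0,0],
  [0,0,0,0,0,0],
  [0,0,0,0,0,0],
  [0,0,0,0,0,0],
], gripper=255, newtons=50)

```text
clock: 5.55
position: [0.4957, -0.1281, 0.144]
tool_rot: [2.15, 1.56, -0.296]
force: [1.3, -0.7, 0.3]
grip_width: 0.0118
```

Run:
```python
from h import *
s=observe();print(s['clock'],s['position'],s['force'],s['moment'],s['grip_width'])
im=grab_frame('wrist');save(im,'w4.png')
print(nets.pinpoint('wrist','screw_grip')[:1])
```

```text
5.55 [ 0.49571057 -0.12811145  0.14397741] [ 1.26351614 -0.69782022  0.27213534] [-0.06742338 -0.01756645  0.0491915 ] 0.011777269823910095
[{'location': [271.8, 138.3], 'p': 0.63}]
```

View pics/w4.png

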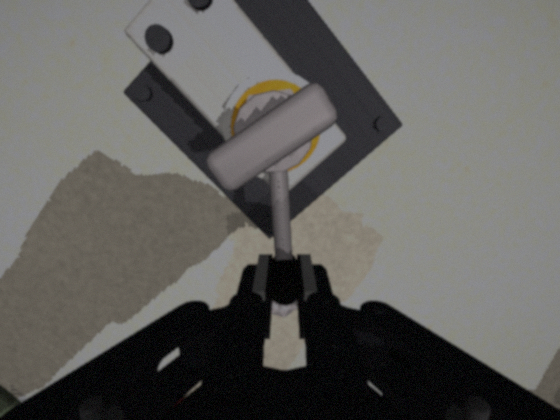

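jog_arm([
  [0,7,-0.3,-0.1,0,0],
  [0,7,-0.3,-0.1,0,0],
  [0,7,-0.3,-0.1,0,0],
  [0,7,-0.3,-0.1,0,0],
  [0,7,-0.3,-0.1,0,0],
  [0,0,0,0,0,0],
])

```text
clock: 6.25
position: [0.5242, -0.1465, 0.144]
tool_rot: [1.918, 1.562, -0.008]
force: [6.9, -3.2, -0.4]
grip_width: 0.0121
```

```bash
cat >> h.py <<'E'
AX=np.array([.5485,-.0815])
def st():
    s=observe();R=Ro.from_euler('xyz',s['tool_rot']).as_matrix();d=s['position'][:2]-AX
    az=np.degrees(np.arctan2(d[1],d[0]))%360
    print('t',round(s['clock'],2),'p',s['position'].round(4),'r',np.hypot(*d).round(4),'az',az.round(1),'nut~',np.radians(az+7.9-235).round(3),'yaz',np.arctan2(R[1,1],R[0,1]).round(4),'tilt',R[:2,0].round(3),'F',s['force'].round(1),'M',s['moment'].round(3),'w',s['grip_width'].round(4))
    return s
E
python3 -c "
from h import *
s=st();print(s['qpos'].round(2))"
```

```text
Traceback (most recent call last):
  File "h.py", line 33, in st
    print('t',round(s['clock'],2),'p',s['position'].round(4),'r',np.hypot(*d).round(4),'az',az.round(1),'nut~',np.radians(az+7.9-235).round(3),'yaz',np.arctan2(R[1,1],R[0,1]).round(4),'tilt',R[:2,0].round(3),'F',s['force'].round(1),'M',s['moment'].round(3),'w',s['grip_width'].round(4))
                                                                                                                                                                                                                                                                     ^^^^^^^^^^^^^^^^^^^^^
AttributeError: 'float' object has no attribute 'round'
```

```bash
sed -i "s/s\['grip_width'\].round(4)/round(s['grip_width'],4)/" h.py
python3 -c "
from h import *
s=st();print(s['qpos'].round(2))"
```

```text
t 6.25 p [ 0.5242 -0.1465  0.144 ] r 0.0694 az 249.5 nut~ 0.392 yaz -0.3548 tilt [ 0.009 -0.   ] F [ 6.9 -3.2 -0.4] M [-0.48  -1.26  -0.137] w 0.0121
[ 0.5   0.55 -0.45  1.89  0.34  0.76 -0.5 ]
```

jog_arm([
  [0,7,-0.3,-0.1,0,0],
  [0,7,-0.3,-0.1,0,0],
  [0,7,-0.3,-0.1,0,0],
  [0,7,-0.3,-0.1,0,0],
  [0,7,-0.3,-0.1,0,0],
  [0,7,-0.3,-0.1,0,0],
  [0,0,0,0,0,0],
])

```text
clock: 6.95
position: [0.5653, -0.1477, 0.1441]
tool_rot: [1.587, 1.564, 0.268]
force: [9.1, 0.8, -1.7]
grip_width: 0.0119
```

```bash
python3 -c "
from h import *
s=st();print(s['qpos'].round(2))"
```

```text
t 6.95 p [ 0.5653 -0.1477  0.1441] r 0.0683 az 284.3 nut~ 0.998 yaz 0.2523 tilt [0.007 0.002] F [ 9.1  0.8 -1.7] M [ 0.12  -1.686 -0.223] w 0.0119
[ 0.57  0.64 -0.6   1.78  0.46  0.86  0.01]
```

jog_arm([
  [0,0,0,0,0,0],
  [0,0,0,0,0,0],
  [0,0,0,0,0,0],
  [0,0,0,0,0,0],
  [-15,0,0,0,0,0],
  [-45,0,0,0,0,0],
  [-45,0,0,0,0,0],
  [-10,0,0,0,0,0],
  [0,0,0,0,0,0],
], gripper=0)

```text
clock: 7.85
position: [0.5629, -0.1467, 0.2662]
tool_rot: [1.864, 1.566, 0.539]
force: [0.8, -0.5, -0.7]
grip_width: 0.0853
```

Run:
```python
from h import *
s=st();print(s['qpos'].round(2))
save(grab_frame('wrist'),'w5.png')
r=nets.pinpoint('wrist','screw_grip')[:1];print(r)
if r: print(atz('wrist',r[0]['location'],.182,s))
from scipy.optimize import least_squares
P=np.array([[.4957,-.1281],[.5242,-.1465],[.5653,-.1477]])
q=least_squares(lambda c:np.hypot(*(P-c).T)-.07,[.5485,-.0815]);print('axis from arc',q.x,q.fun)
```

```text
t 7.85 p [ 0.5629 -0.1467  0.2662] r 0.0668 az 282.4 nut~ 0.966 yaz 0.2462 tilt [0.004 0.003] F [ 0.8 -0.5 -0.7] M [-0.005  0.016 -0.012] w 0.0853
[ 0.62  0.49 -0.67  1.67  0.34  1.09  0.11]
[{'location': [284.9, 126.0], 'p': 0.64}]
[ 0.54801862 -0.08144462  0.182     ]
axis from arc [ 0.54674358 -0.08021297] [-9.89672423e-06  1.55925097e-05 -8.28741517e-06]
```

View pics/w5.png

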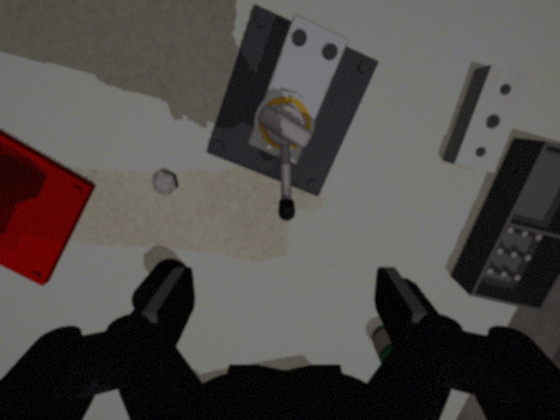

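Run:
```python
from h import *
s=observe()
a=atz('wrist',(262,112),.197,s);b=atz('wrist',(310,138),.197,s);d=b-a;print('w5',np.degrees(np.arctan2(d[1],d[0])),np.hypot(*d[:2]))
s3=dict(position=np.array([.4929946,-.12725169,.13624164]),tool_rot=[2.073,1.568,-.372])
a=atz('wrist',(225,172),.197,s3);b=atz('wrist',(337,100),.197,s3);d=b-a;print('w3',np.degrees(np.arctan2(d[1],d[0])),np.hypot(*d[:2]))
im=cv2.imread('pics/w5.png')[90:160,240:340];cv2.imwrite('pics/w5c.png',cv2.resize(im,(800,560),interpolation=2))
```

```text
w5 -13.436707651699196 0.033463471868500703
w3 -18.063892426554816 0.02955489987119108
```

View pics/w5c.png

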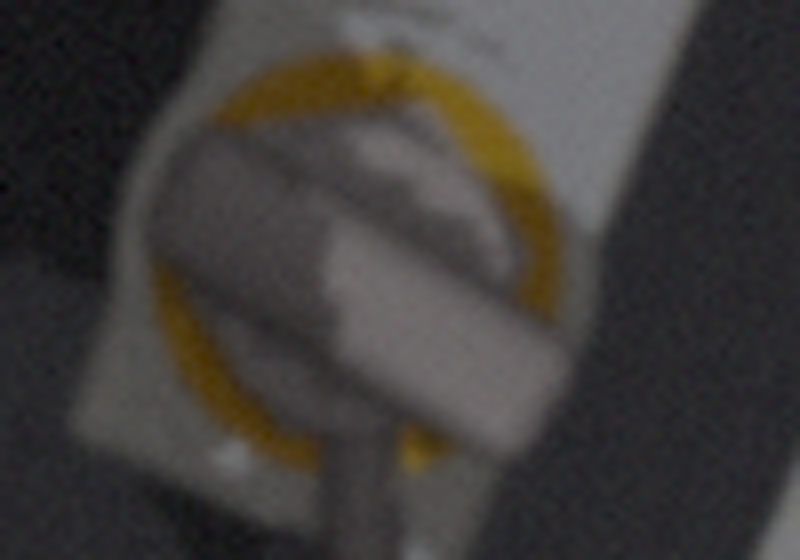

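Run:
```python
from h import *
print([v.round(3) for v in delta(*tool(np.radians(73),[.5475,-.081,.24]))])
```

```text
[array([ 24.415,   1.47 , -67.248]), array([-1.028e+00, -1.000e-03, -4.000e-03])]
```

jog_arm([
  [0,0.7,-33,0,0,0],
  [0,0.7,-33,0,0,0],
  [3,0,0,-0.13,0,0],
  [3,0,0,-0.13,0,0],
  [3,0,0,-0.13,0,0],
  [3,0,0,-0.13,0,0],
  [3,0,0,-0.13,0,0],
  [3,0,0,-0.13,0,0],
  [3,0,0,-0.13,0,0],
  [3,0,0,-0.12,0,0],
  [0,0,0,0,0,0],
  [0,0,0,0,0,0],
])

```text
clock: 9.15
position: [0.5397, -0.0785, 0.2243]
tool_rot: [2.934, 1.548, 2.679]
force: [0.7, 0.3, 0.3]
grip_width: 0.0856
```

Run:
```python
from h import *
s=st();print(s['qpos'].round(2))
save(grab_frame('wrist'),'w6.png')
print([v.round(3) for v in delta(*tool(np.radians(73),[.5475,-.081,.24]))])
r=nets.pinpoint('wrist','screw_grip')[:1];print(r)
if r: print(atz('wrist',r[0]['location'],.182,s))
print(proj('wrist',s['position']*[1,1,0]+[0,0,.197],s))
```

```text
t 9.15 p [ 0.5397 -0.0785  0.2243] r 0.0093 az 161.4 nut~ -1.146 yaz 1.3155 tilt [-0.02  0.01] F [0.7 0.3 0.3] M [-0.027  0.013  0.01 ] w 0.0856
[ 0.69  0.57 -0.92  1.78  0.5   1.07  0.9 ]
[array([-15.86 ,  -0.283,   7.812]), array([ 0.042, -0.022, -0.004])]
[{'location': [280.3, 259.6], 'p': 0.73}]
[ 0.54840101 -0.08418234  0.182     ]
[285.88135187 254.97845303]
```

View pics/w6.png

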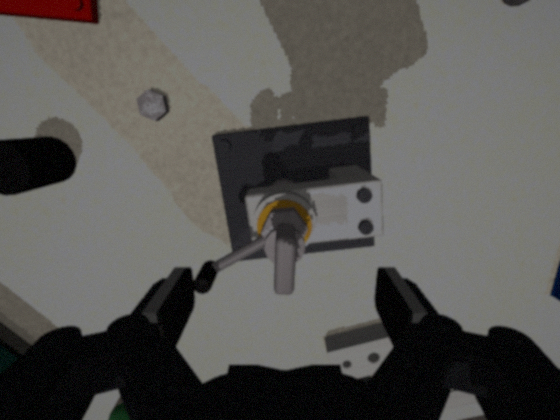

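Run:
```python
from h import *
s=observe();R=Ro.from_euler('xyz',s['tool_rot']).as_matrix()
for px in [(287,232),(284,293),(285,262)]:
    X=atz('wrist',px,.197,s);print(px,X.round(4),(R.T@(X-s['position'])*1000).round(1))
im=cv2.imread('pics/w6.png')[180:310,220:350];cv2.imwrite('pics/w6c.png',cv2.resize(im,(600,600),interpolation=2))
```

```text
(287, 232) [ 0.527  -0.0746  0.197 ] [ 28.    0.5 -12.9]
(284, 293) [ 0.5632 -0.0857  0.197 ] [27.2 -1.2 24.9]
(285, 262) [ 0.5441 -0.0802  0.197 ] [27.6 -0.6  5.1]
```

View pics/w6c.png

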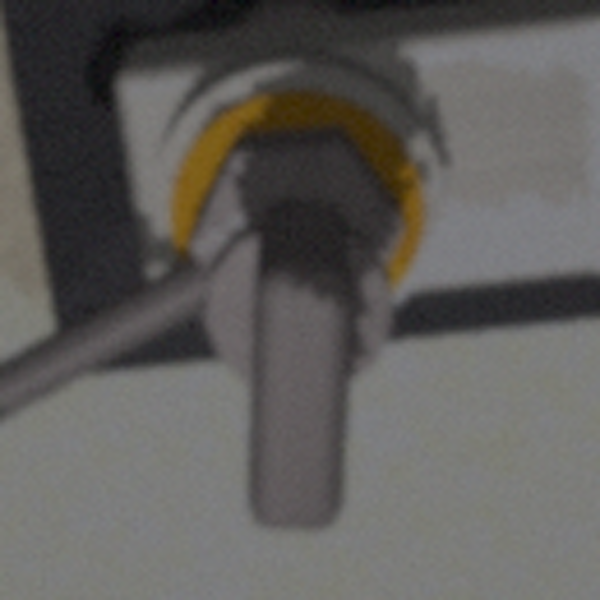

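Run:
```python
from h import *
print([v.round(3) for v in delta(*tool(np.radians(73),[.5465,-.0805,.181]))])
```

```text
[array([43.536, -0.389,  7.806]), array([ 0.042, -0.021, -0.004])]
```

jog_arm([
  [0,-0.4,8,0.042,-0.021,-0.004],
  [0,0,0,0,0,0],
  [20,0,0,0,0,0],
  [15,0,0,0,0,0],
  [0,0,0,0,0,0],
  [0,0,0,0,0,0],
])

```text
clock: 9.85
position: [0.5474, -0.0804, 0.1891]
tool_rot: [-1.796, 1.57, -2.098]
force: [-0.5, 0.6, 0.4]
grip_width: 0.0854
```

Run:
```python
from h import *
s=st()
save(grab_frame('wrist'),'w7.png')
print([v.round(3) for v in delta(*tool(np.radians(73),[.5465,-.0805,.181]))])
```

```text
t 9.85 p [ 0.5474 -0.0804  0.1891] r 0.0015 az 135.0 nut~ -1.607 yaz 1.2685 tilt [-0.    -0.001] F [-0.5  0.6  0.4] M [ 0.061 -0.038 -0.03 ] w 0.0854
[array([ 8.117, -0.228, -0.894]), array([-0.006, -0.   ,  0.001])]
```

View pics/w7.png

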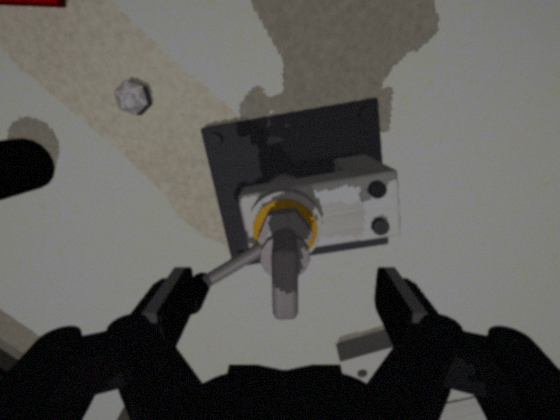

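jog_arm([
  [8,0,-0.5,0,0,0],
  [0,0,0,0,0,0],
])

```text
clock: 10.1
position: [0.5472, -0.0805, 0.1814]
tool_rot: [-0.752, 1.57, -1.055]
force: [-0.6, -0.9, -0.8]
grip_width: 0.0854
```

```bash
cat >> h.py <<'E'
def avg(n):
    a=[]
    for _ in range(n):
        grab_frame('wrist');s=observe();R=Ro.from_euler('xyz',s['tool_rot']).as_matrix()
        a.append(np.r_[s['force'],s['moment'],np.arctan2(R[1,1],R[0,1]),s['position']])
    a=np.array(a);print('t',round(s['clock'],2),'mean',a.mean(0).round(4),'sd',a.std(0)[:7].round(3));return a
E
python3 - <<'E'
from h import *
st();avg(10)
E
```

```text
t 10.1 p [ 0.5472 -0.0805  0.1814] r 0.0017 az 141.4 nut~ -1.495 yaz 1.2681 tilt [ 0.001 -0.001] F [-0.6 -0.9 -0.8] M [-0.028 -0.022 -0.013] w 0.0854
t 10.6 mean [-0.0052  0.2025  0.1733  0.007  -0.0057 -0.006   1.2682  0.5476 -0.0804
  0.1821] sd [0.314 0.401 0.342 0.021 0.024 0.032 0.   ]
```

jog_arm([
  [0,0,0,0,0,0],
  [0,0,0,0,0,0],
  [0,0,0,0,0,0],
  [0,0,0,0,0,0],
  [0,0,0,0,0,0],
  [0,0,0,0,0,0],
], gripper=255, newtons=60)

```text
clock: 11.2
position: [0.5477, -0.0803, 0.1822]
tool_rot: [-0.305, 1.569, -0.607]
force: [-0.8, 0.2, 3.1]
grip_width: 0.0108
```

Run:
```python
from h import *
st();avg(6)
```

```text
t 11.2 p [ 0.5477 -0.0803  0.1822] r 0.0014 az 125.0 nut~ -1.782 yaz 1.2684 tilt [ 0.002 -0.001] F [-0.8  0.2  3.1] M [0.057 0.13  0.19 ] w 0.0108
t 11.5 mean [-0.2892  0.0798  3.3262  0.0235  0.1582  0.1989  1.2683  0.5477 -0.0803
  0.1822] sd [0.313 0.347 0.334 0.016 0.029 0.026 0.   ]
```

jog_arm([
  [0.2,0,0,0.05,0,0],
  [0.2,0,0,0.05,0,0],
  [0.2,0,0,0.05,0,0],
  [0.2,0,0,0.05,0,0],
])

```text
clock: 11.9
position: [0.5476, -0.0805, 0.1813]
tool_rot: [-0.109, 1.569, -0.617]
force: [0.3, 0.2, 3.9]
grip_width: 0.0109
```

Run:
```python
from h import *
st();avg(2);avg(4)
```

```text
t 11.9 p [ 0.5476 -0.0805  0.1813] r 0.0013 az 132.1 nut~ -1.658 yaz 1.0623 tilt [ 0.002 -0.001] F [0.3 0.2 3.9] M [-0.085  0.122  0.396] w 0.0109
t 12.0 mean [-0.0717 -0.1313 -0.6838 -0.0059 -0.0262 -0.1568  1.0611  0.5476 -0.0805
  0.1813] sd [0.343 0.121 0.767 0.042 0.05  0.06  0.002]
t 12.2 mean [-0.1518 -0.381   0.7296 -0.0399  0.0236 -0.2507  1.0654  0.5476 -0.0805
  0.1813] sd [0.467 0.437 0.49  0.009 0.036 0.042 0.   ]
```

jog_arm([
  [0.15,0,0,0.03,0,0],
  [0.15,0,0,0.03,0,0],
  [0.15,0,0,0.03,0,0],
  [0.15,0,0,0.03,0,0],
])

```text
clock: 12.6
position: [0.5475, -0.0806, 0.1807]
tool_rot: [0.024, 1.569, -0.609]
force: [0.4, -0.4, 3.4]
grip_width: 0.0108
```

```bash
cat > r.py <<'E'
from h import *
s=observe();R=Ro.from_euler('xyz',s['tool_rot']).as_matrix()
l='%.2f yaz %.4f mz %.3f mxy %.3f %.3f F %s z %.4f xy %.4f %.4f'%(s['clock'],np.arctan2(R[1,1],R[0,1]),s['moment'][2],*s['moment'][:2],s['force'].round(1),s['position'][2],*s['position'][:2])
print(l);open('log.txt','a').write(l+'\n')
E
python3 r.py
```

```text
12.60 yaz 0.9381 mz 0.200 mxy -0.119 0.155 F [ 0.4 -0.4  3.4] z 0.1807 xy 0.5475 -0.0806
```

jog_arm([
  [0.15,0,0,0.03,0,0],
])

```text
clock: 12.7
position: [0.5475, -0.0806, 0.1806]
tool_rot: [-0.001, 1.569, -0.667]
force: [-0.2, -0.6, 2.2]
grip_width: 0.0108
```

```bash
python3 r.py
```

```text
12.70 yaz 0.9054 mz 0.154 mxy -0.109 0.213 F [-0.2 -0.6  2.2] z 0.1806 xy 0.5475 -0.0806
```

jog_arm([
  [0.15,0,0,0.03,0,0],
])

```text
clock: 12.8
position: [0.5475, -0.0806, 0.1804]
tool_rot: [-0.011, 1.569, -0.709]
force: [-0.9, -0.5, 3.2]
grip_width: 0.0106
```

```bash
python3 r.py
```

```text
12.80 yaz 0.8727 mz 0.327 mxy -0.154 0.257 F [-0.9 -0.5  3.2] z 0.1804 xy 0.5475 -0.0806
```

jog_arm([
  [0.15,0,0,0.03,0,0],
])

```text
clock: 12.9
position: [0.5475, -0.0806, 0.1803]
tool_rot: [-0.036, 1.569, -0.767]
force: [0.2, -1.2, 2.4]
grip_width: 0.0109
```

```bash
python3 r.py
```

```text
12.90 yaz 0.8400 mz 0.225 mxy -0.136 0.268 F [ 0.2 -1.2  2.4] z 0.1803 xy 0.5475 -0.0806
```

```bash
sed -i "s/^print(l)/l+=' e7 %.3f %.3f'%tuple(s['joint_efforts'][5:])\nprint(l)/" r.py; python3 r.py
```

```text
12.90 yaz 0.8400 mz 0.225 mxy -0.136 0.268 F [ 0.2 -1.2  2.4] z 0.1803 xy 0.5475 -0.0806 e7 -0.325 0.720
```

jog_arm([
  [0.15,0,0,0.03,0,0],
])

```text
clock: 13.0
position: [0.5475, -0.0806, 0.1801]
tool_rot: [-0.048, 1.569, -0.812]
force: [-1.4, -0.6, 4.0]
grip_width: 0.0108
```

```bash
python3 r.py
```

```text
13.00 yaz 0.8072 mz 0.217 mxy -0.176 0.267 F [-1.4 -0.6  4. ] z 0.1801 xy 0.5475 -0.0806 e7 -0.369 0.705
```

jog_arm([
  [0.15,0,0,0.03,0,0],
])

```text
clock: 13.1
position: [0.5474, -0.0807, 0.18]
tool_rot: [-0.056, 1.569, -0.853]
force: [-0.6, -0.4, 3.8]
grip_width: 0.011
```

```bash
python3 r.py
```

```text
13.10 yaz 0.7745 mz 0.236 mxy -0.101 0.268 F [-0.6 -0.4  3.8] z 0.1800 xy 0.5474 -0.0807 e7 -0.406 0.683
```

jog_arm([
  [0.15,0,0,0.03,0,0],
])

```text
clock: 13.2
position: [0.5474, -0.0807, 0.1798]
tool_rot: [-0.021, 1.569, -0.85]
force: [-1.5, -0.6, 4.2]
grip_width: 0.0109
```

```bash
python3 r.py
```

```text
13.20 yaz 0.7417 mz 0.192 mxy -0.159 0.326 F [-1.5 -0.6  4.2] z 0.1798 xy 0.5474 -0.0807 e7 -0.433 0.701
```

jog_arm([
  [0.15,0,0,0.03,0,0],
])

```text
clock: 13.3
position: [0.5474, -0.0807, 0.1797]
tool_rot: [-0.036, 1.569, -0.897]
force: [-1.3, -0.7, 3.5]
grip_width: 0.0109
```

```bash
python3 r.py
```

```text
13.30 yaz 0.7090 mz 0.218 mxy -0.185 0.321 F [-1.3 -0.7  3.5] z 0.1797 xy 0.5474 -0.0807 e7 -0.467 0.703
```

jog_arm([
  [0.15,0,0,0.03,0,0],
  [0.15,0,0,0.03,0,0],
])

```text
clock: 13.5
position: [0.5474, -0.0807, 0.1794]
tool_rot: [0.013, 1.569, -0.914]
force: [-0.8, -0.8, 4.0]
grip_width: 0.0108
```

```bash
python3 r.py
```

```text
13.50 yaz 0.6434 mz 0.251 mxy -0.221 0.349 F [-0.8 -0.8  4. ] z 0.1794 xy 0.5474 -0.0807 e7 -0.528 0.701
```

jog_arm([
  [0.15,0,0,0.03,0,0],
  [0.15,0,0,0.03,0,0],
])

```text
clock: 13.7
position: [0.5474, -0.0807, 0.1791]
tool_rot: [0.029, 1.569, -0.964]
force: [-1.4, -0.1, 3.9]
grip_width: 0.0106
```

```bash
python3 r.py
```

```text
13.70 yaz 0.5780 mz 0.258 mxy -0.201 0.450 F [-1.4 -0.1  3.9] z 0.1791 xy 0.5474 -0.0807 e7 -0.593 0.700
```

jog_arm([
  [0.15,0,0,0.03,0,0],
  [0.15,0,0,0.03,0,0],
])

```text
clock: 13.9
position: [0.5474, -0.0808, 0.1788]
tool_rot: [0.059, 1.569, -1.0]
force: [-3.0, -1.6, 5.2]
grip_width: 0.0109
```

```bash
python3 r.py
```

```text
13.90 yaz 0.5125 mz 0.288 mxy -0.210 0.523 F [-3.  -1.6  5.2] z 0.1788 xy 0.5474 -0.0808 e7 -0.659 0.701
```

jog_arm([
  [0.15,0,0,0.03,0,0],
  [0.15,0,0,0.03,0,0],
])

```text
clock: 14.1
position: [0.5473, -0.0808, 0.1785]
tool_rot: [0.053, 1.569, -1.071]
force: [-1.6, -1.0, 5.1]
grip_width: 0.0111
```

```bash
python3 r.py
```

```text
14.10 yaz 0.4470 mz 0.234 mxy -0.216 0.561 F [-1.6 -1.   5.1] z 0.1785 xy 0.5473 -0.0808 e7 -0.725 0.703
```

jog_arm([
  [0.1,0,0,0.03,0,0],
  [0.1,0,0,0.03,0,0],
])

```text
clock: 14.3
position: [0.5472, -0.0808, 0.1782]
tool_rot: [0.078, 1.569, -1.112]
force: [-2.3, -0.5, 4.3]
grip_width: 0.0109
```

```bash
python3 r.py
```

```text
14.30 yaz 0.3816 mz 0.237 mxy -0.190 0.452 F [-2.3 -0.5  4.3] z 0.1782 xy 0.5472 -0.0808 e7 -0.631 0.696
```

jog_arm([
  [0.1,0,0,0.03,0,0],
  [0.1,0,0,0.03,0,0],
])

```text
clock: 14.5
position: [0.5472, -0.0808, 0.1779]
tool_rot: [0.063, 1.569, -1.191]
force: [-2.3, 0.8, 3.2]
grip_width: 0.0108
```

```bash
python3 r.py
```

```text
14.50 yaz 0.3162 mz 0.275 mxy -0.195 0.501 F [-2.3  0.8  3.2] z 0.1779 xy 0.5472 -0.0808 e7 -0.644 0.695
```

jog_arm([
  [0.13,0,0,0.03,0,0],
  [0.13,0,0,0.03,0,0],
])

```text
clock: 14.7
position: [0.5472, -0.0808, 0.1776]
tool_rot: [0.11, 1.569, -1.21]
force: [-1.1, -0.9, 3.7]
grip_width: 0.0112
```

```bash
python3 r.py
```

```text
14.70 yaz 0.2507 mz 0.193 mxy -0.246 0.518 F [-1.1 -0.9  3.7] z 0.1776 xy 0.5472 -0.0808 e7 -0.734 0.696
```

jog_arm([
  [0.13,0,0,0.03,0,0],
  [0.13,0,0,0.03,0,0],
])

```text
clock: 14.9
position: [0.5471, -0.0809, 0.1773]
tool_rot: [0.113, 1.569, -1.273]
force: [-2.3, -0.8, 3.1]
grip_width: 0.011
```

```bash
python3 r.py
```

```text
14.90 yaz 0.1852 mz 0.249 mxy -0.241 0.514 F [-2.3 -0.8  3.1] z 0.1773 xy 0.5471 -0.0809 e7 -0.754 0.695
```

jog_arm([
  [0.13,0,0,0.03,0,0],
  [0.13,0,0,0.03,0,0],
])

```text
clock: 15.1
position: [0.5471, -0.0809, 0.177]
tool_rot: [0.117, 1.569, -1.334]
force: [-1.7, -0.5, 3.3]
grip_width: 0.0109
```

```bash
python3 r.py
```

```text
15.10 yaz 0.1198 mz 0.257 mxy -0.243 0.557 F [-1.7 -0.5  3.3] z 0.1770 xy 0.5471 -0.0809 e7 -0.790 0.696
```

jog_arm([
  [0.13,0,0,0.03,0,0],
  [0.13,0,0,0.03,0,0],
])

```text
clock: 15.3
position: [0.547, -0.0809, 0.1767]
tool_rot: [0.118, 1.569, -1.398]
force: [-2.9, -0.0, 3.3]
grip_width: 0.0108
```

```bash
python3 r.py
```

```text
15.30 yaz 0.0543 mz 0.243 mxy -0.191 0.557 F [-2.9 -0.   3.3] z 0.1767 xy 0.5470 -0.0809 e7 -0.826 0.696
```

jog_arm([
  [0.13,0,0,0.03,0,0],
  [0.13,0,0,0.03,0,0],
])

```text
clock: 15.5
position: [0.547, -0.0809, 0.1764]
tool_rot: [0.134, 1.569, -1.448]
force: [-1.8, -0.7, 3.4]
grip_width: 0.0105
```

```bash
python3 r.py
```

```text
15.50 yaz -0.0112 mz 0.226 mxy -0.220 0.648 F [-1.8 -0.7  3.4] z 0.1764 xy 0.5470 -0.0809 e7 -0.861 0.696
```

jog_arm([
  [0.13,0,0,0.03,0,0],
  [0.13,0,0,0.03,0,0],
])

```text
clock: 15.7
position: [0.5469, -0.0808, 0.1762]
tool_rot: [0.159, 1.569, -1.488]
force: [-2.6, -1.1, 4.9]
grip_width: 0.0107
```

```bash
python3 r.py
```

```text
15.70 yaz -0.0765 mz 0.226 mxy -0.184 0.768 F [-2.6 -1.1  4.9] z 0.1762 xy 0.5469 -0.0808 e7 -1.005 0.675
```

jog_arm([
  [0.13,0,0,0.03,0,0],
])

```text
clock: 15.8
position: [0.5469, -0.0809, 0.1761]
tool_rot: [0.173, 1.569, -1.507]
force: [-3.0, -1.5, 5.9]
grip_width: 0.0109
```

```bash
python3 r.py
```

```text
15.80 yaz -0.1092 mz 0.278 mxy -0.223 0.751 F [-3.  -1.5  5.9] z 0.1761 xy 0.5469 -0.0809 e7 -1.061 0.657
```

jog_arm([
  [0.13,0,0,0.03,0,0],
])

```text
clock: 15.9
position: [0.5469, -0.0809, 0.176]
tool_rot: [0.202, 1.569, -1.511]
force: [-3.2, -0.6, 5.3]
grip_width: 0.0108
```

```bash
python3 r.py
```

```text
15.90 yaz -0.1419 mz 0.321 mxy -0.165 0.805 F [-3.2 -0.6  5.3] z 0.1760 xy 0.5469 -0.0809 e7 -1.084 0.636
```

jog_arm([
  [0.13,0,0,0.03,0,0],
])

```text
clock: 16.0
position: [0.5469, -0.0808, 0.1759]
tool_rot: [0.21, 1.569, -1.535]
force: [-2.3, -1.1, 5.0]
grip_width: 0.0111
```

```bash
python3 r.py; python3 -c "
from h import *
s=observe();print(s['qpos'].round(3),s['qd'].round(3),s['joint_efforts'].round(2))"
```

```text
16.00 yaz -0.1745 mz 0.304 mxy -0.133 0.805 F [-2.3 -1.1  5. ] z 0.1759 xy 0.5469 -0.0808 e7 -1.094 0.613
[ 0.411  0.532 -0.513  1.837  0.337  0.86  -0.441] [-0.058 -0.013  0.081  0.004 -0.051 -0.019 -0.28 ] [ 3.900e-01 -8.187e+01 -8.500e+00 -3.143e+01  2.000e-02 -1.090e+00
  6.100e-01]
```

jog_arm([
  [0.13,0,0,0.02,0,0],
])

```text
clock: 16.1
position: [0.5468, -0.0809, 0.1758]
tool_rot: [0.236, 1.569, -1.532]
force: [-2.6, -0.4, 6.4]
grip_width: 0.0111
```

```bash
python3 r.py; python3 -c "
from h import *
s=observe();print(s['qpos'].round(3),s['qd'].round(3),s['joint_efforts'].round(2))"
```

```text
16.10 yaz -0.1972 mz 0.352 mxy -0.185 0.773 F [-2.6 -0.4  6.4] z 0.1758 xy 0.5468 -0.0809 e7 -1.137 0.092
[ 0.407  0.531 -0.507  1.837  0.334  0.858 -0.46 ] [-0.038 -0.008  0.053  0.002 -0.033 -0.013 -0.184] [ 3.000e-02 -8.169e+01 -8.130e+00 -3.126e+01 -1.000e-01 -1.140e+00
  9.000e-02]
```

jog_arm([
  [0,0,0,0.02,0,0],
])

```text
clock: 16.2
position: [0.5468, -0.0808, 0.1759]
tool_rot: [0.24, 1.569, -1.55]
force: [-2.7, -0.6, 2.7]
grip_width: 0.0107
```

```bash
python3 r.py;python3 - <<'E'
from h import *
avg(2);avg(4)
E
```

```text
16.20 yaz -0.2194 mz 0.309 mxy -0.214 0.617 F [-2.7 -0.6  2.7] z 0.1759 xy 0.5468 -0.0808 e7 -0.882 0.309
t 16.3 mean [-2.7962 -0.3869  3.2299 -0.2054  0.6579  0.1173 -0.2197  0.5468 -0.0808
  0.1758] sd [0.093 0.302 0.051 0.038 0.054 0.007 0.001]
t 16.5 mean [-2.5197 -0.3352  3.4455 -0.1655  0.6957  0.049  -0.2173  0.5468 -0.0808
  0.1758] sd [0.416 0.388 0.143 0.028 0.057 0.045 0.   ]
```

jog_arm([
  [0,0,0,0,0,0],
  [0,0,0,0,0,0],
  [0,0,0,0,0,0],
  [0,0,0,0,0,0],
  [-20,0,0,0,0,0],
  [-40,0,0,0,0,0],
  [-20,0,0,0,0,0],
  [0,0,0,0,0,0],
], gripper=0)

```text
clock: 17.3
position: [0.5472, -0.0801, 0.2576]
tool_rot: [-1.345, 1.571, -3.132]
force: [0.6, -0.3, -1.6]
grip_width: 0.0851
```

Run:
```python
from h import *
st()
print([v.round(3) for v in delta(*tool(.25,[.5645,-.148,.26]))])
print([v.round(3) for v in delta(*tool(-.2185,[.5645,-.148,.26]))])
save(grab_frame('wrist'),'w8.png')
```

```text
t 17.3 p [ 0.5472 -0.0801  0.2576] r 0.002 az 132.8 nut~ -1.646 yaz -0.2165 tilt [-0. -0.] F [ 0.6 -0.3 -1.6] M [-0.024 -0.003 -0.029] w 0.0851
[array([-2.378, 31.525, 62.635]), array([-0.466, -0.   ,  0.   ])]
[array([-2.378, 31.525, 62.635]), array([0.002, 0.   , 0.   ])]
```

View pics/w8.png

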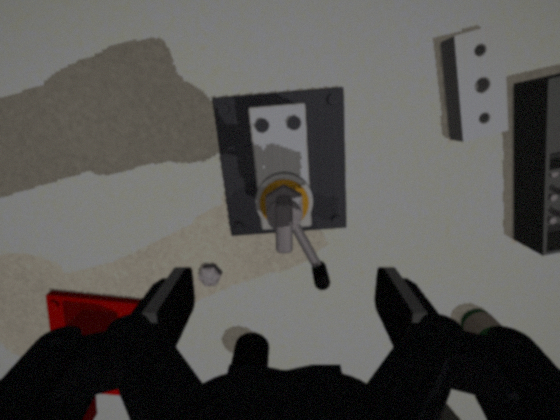

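jog_arm([
  [0,15,31,0,0,0],
  [0,15,31,0,0,0],
  [0,0,0,-0.12,0,0],
  [0,0,0,-0.12,0,0],
  [0,0,0,-0.12,0,0],
  [0,0,0,-0.1,0,0],
  [0,0,0,0,0,0],
])

```text
clock: 18.05
position: [0.5613, -0.1494, 0.2488]
tool_rot: [-2.08, 1.562, 2.894]
force: [0.5, 0.6, -0.2]
grip_width: 0.0854
```

Run:
```python
from h import *
s=st()
print([v.round(3) for v in delta(*tool(.25,[.5645,-.148,.141]))])
save(grab_frame('wrist'),'w9.png');r=nets.pinpoint('wrist','lever_post')[:1];print(r, r and atz('wrist',r[0]['location'],.138,s))
```

```text
t 18.05 p [ 0.5613 -0.1494  0.2488] r 0.0691 az 280.7 nut~ 0.935 yaz 0.2617 tilt [-0.008  0.002] F [ 0.5  0.6 -0.2] M [ 0.016 -0.033 -0.003] w 0.0854
[array([ 1.07726e+02,  4.28800e+00, -7.80000e-02]), array([ 0.012, -0.004,  0.008])]
[{'location': [289.8, 212.6], 'p': 0.62}] [ 0.56604131 -0.15033714  0.138     ]
```

View pics/w9.png

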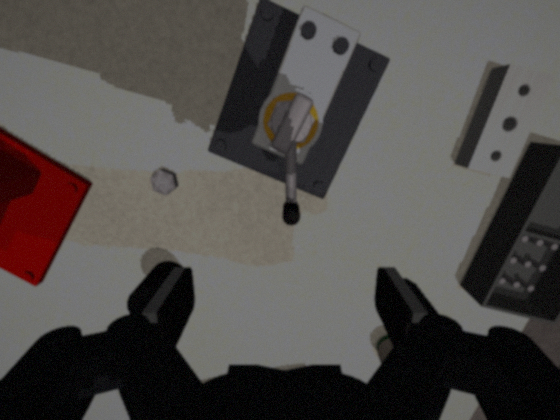

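jog_arm([
  [0,4,0,0.012,-0.004,0.008],
  [40,0,0,0,0,0],
  [35,0,0,0,0,0],
  [20,0,0,0,0,0],
  [8,0,0,0,0,0],
  [0,0,0,0,0,0],
])

```text
clock: 18.75
position: [0.5675, -0.1473, 0.1431]
tool_rot: [1.115, 1.565, -0.226]
force: [0.9, -1.0, 0.3]
grip_width: 0.0853
```

Run:
```python
from h import *
s=st()
print([v.round(3) for v in delta(*tool(.25,[.565,-.1485,.141]))])
save(grab_frame('wrist'),'w10.png')
```

```text
t 18.75 p [ 0.5675 -0.1473  0.1431] r 0.0685 az 286.1 nut~ 1.03 yaz 0.2297 tilt [ 0.005 -0.001] F [ 0.9 -1.   0.3] M [-0.032  0.035 -0.007] w 0.0853
[array([ 2.073, -2.708,  0.557]), array([-0.02 ,  0.003, -0.005])]
```

View pics/w10.png

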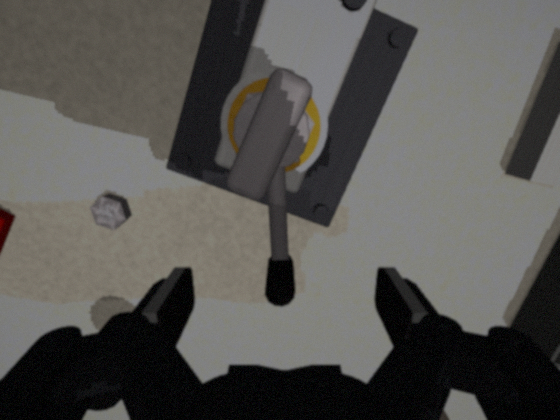

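jog_arm([
  [2,-1,0.5,-0.02,0,0],
  [0,0,0,0,0,0],
  [0,0,0,0,0,0],
  [0,0,0,0,0,0],
  [0,0,0,0,0,0],
  [0,0,0,0,0,0],
  [0,0,0,0,0,0],
], gripper=255, newtons=50)

```text
clock: 19.5
position: [0.5683, -0.1487, 0.1456]
tool_rot: [1.019, 1.559, -0.302]
force: [-0.5, 0.8, -3.6]
grip_width: 0.0119
```

```bash
sed -i 's/^AX=.*/AX=np.array([.547,-.0805])/' h.py
python3 - <<'E'
from h import *
s=st()
E
```

```text
t 19.5 p [ 0.5683 -0.1487  0.1456] r 0.0715 az 287.3 nut~ 1.051 yaz 0.2497 tilt [ 0.011 -0.003] F [-0.5  0.8 -3.6] M [-0.009  0.046  0.067] w 0.0119
```

jog_arm([
  [0,-7,-0.4,0.1,0,0],
  [0,-7,-0.4,0.1,0,0],
  [0,-7,-0.4,0.1,0,0],
  [0,-7,-0.4,0.1,0,0],
  [0,-7,-0.4,0.1,0,0],
  [0,-7,-0.4,0.1,0,0],
])

```text
clock: 20.1
position: [0.5274, -0.1493, 0.1454]
tool_rot: [1.513, 1.555, -0.43]
force: [0.6, -1.8, 1.4]
grip_width: 0.0116
```

Run:
```python
from h import *
s=st()
```

```text
t 20.1 p [ 0.5274 -0.1493  0.1454] r 0.0715 az 254.1 nut~ 0.472 yaz -0.3719 tilt [ 0.015 -0.007] F [ 0.6 -1.8  1.4] M [-0.385  0.433  0.416] w 0.0116
```

jog_arm([
  [0,-5.6,-0.3,0.08,0,0],
  [0,-5.6,-0.3,0.08,0,0],
  [0,-5.6,-0.3,0.08,0,0],
  [0,-5.6,-0.3,0.08,0,0],
])

```text
clock: 20.5
position: [0.5063, -0.1395, 0.1454]
tool_rot: [1.625, 1.555, -0.653]
force: [-2.0, -3.5, 1.7]
grip_width: 0.0118
```

```bash
cat >> h.py <<'E'
def tang(a):
    m=a.mean(0);d=m[7:9]-AX;az=np.arctan2(d[1],d[0]);t=np.array([-np.sin(az),np.cos(az)])
    print('Ftan',(m[:2]@t).round(2),'Frad',(m[:2]@[np.cos(az),np.sin(az)]).round(2))
E
python3 - <<'E'
from h import *
s=st();tang(avg(2))
E
```

```text
t 20.5 p [ 0.5063 -0.1395  0.1454] r 0.0716 az 235.4 nut~ 0.145 yaz -0.7068 tilt [ 0.013 -0.01 ] F [-2.  -3.5  1.7] M [-0.434  0.531  0.493] w 0.0118
t 20.6 mean [-7.0992 -1.3314  5.1351 -0.1979  1.5515  0.3102 -0.709   0.5054 -0.1389
  0.1453] sd [2.394 1.137 0.374 0.398 0.568 0.012 0.003]
Ftan -5.01 Frad 5.2
```

jog_arm([
  [0,-3.5,-0.1,0.04,0,0],
  [0,-3.5,-0.1,0.04,0,0],
  [0,-3.5,-0.1,0.04,0,0],
])

```text
clock: 20.9
position: [0.4983, -0.1331, 0.1455]
tool_rot: [1.636, 1.554, -0.764]
force: [2.0, -4.7, -3.0]
grip_width: 0.012
```

Run:
```python
from h import *
s=st()
```

```text
t 20.9 p [ 0.4983 -0.1331  0.1455] r 0.0717 az 227.2 nut~ 0.001 yaz -0.8286 tilt [ 0.012 -0.012] F [ 2.  -4.7 -3. ] M [-0.863 -0.201  0.255] w 0.012
```

jog_arm([
  [0,-3.5,-0.1,0.04,0,0],
  [0,-3.5,-0.1,0.04,0,0],
])

```text
clock: 21.1
position: [0.494, -0.1288, 0.1455]
tool_rot: [1.693, 1.552, -0.789]
force: [2.7, -4.6, -2.0]
grip_width: 0.0119
```

Run:
```python
from h import *
s=st()
```

```text
t 21.1 p [ 0.494  -0.1288  0.1455] r 0.0717 az 222.3 nut~ -0.084 yaz -0.9115 tilt [ 0.013 -0.013] F [ 2.7 -4.6 -2. ] M [-0.897 -0.191  0.319] w 0.0119
```

jog_arm([
  [0,-3,-0.1,0.03,0,0],
])

```text
clock: 21.2
position: [0.4923, -0.1269, 0.1455]
tool_rot: [1.71, 1.551, -0.804]
force: [2.7, -5.7, -3.2]
grip_width: 0.0118
```

Run:
```python
from h import *
s=st();save(grab_frame('wrist'),'w11.png')
```

```text
t 21.2 p [ 0.4923 -0.1269  0.1455] r 0.0717 az 220.3 nut~ -0.118 yaz -0.943 tilt [ 0.014 -0.014] F [ 2.7 -5.7 -3.2] M [-0.957 -0.263  0.246] w 0.0118
```

View pics/w11.png

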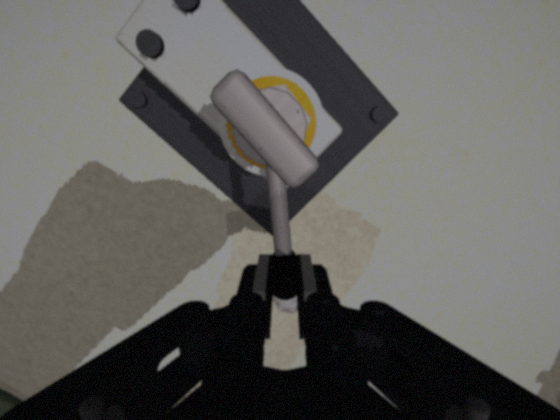

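jog_arm([
  [0,-3,-0.1,0.03,0,0],
  [0,-2.5,-0.1,0.02,0,0],
])

```text
clock: 21.45
position: [0.4895, -0.1234, 0.1455]
tool_rot: [1.739, 1.55, -0.827]
force: [3.3, -6.6, -3.5]
grip_width: 0.0119
```

Run:
```python
from h import *
s=st();tang(avg(3))
```

```text
t 21.45 p [ 0.4895 -0.1234  0.1455] r 0.0718 az 216.8 nut~ -0.181 yaz -0.9953 tilt [ 0.014 -0.016] F [ 3.3 -6.6 -3.5] M [-1.228 -0.352  0.165] w 0.0119
t 21.6 mean [ 1.1448 -4.76   -2.173  -0.8925 -0.0479  0.1212 -0.995   0.4894 -0.1233
  0.1455] sd [0.878 0.699 0.712 0.148 0.121 0.036 0.001]
Ftan 4.5 Frad 1.92
```

jog_arm([
  [0,0,0,0,0,0],
  [0,0,0,0,0,0],
  [0,0,0,0,0,0],
  [0,0,0,0,0,0],
], gripper=0)

```text
clock: 22.0
position: [0.4896, -0.1228, 0.1456]
tool_rot: [1.761, 1.55, -0.802]
force: [-0.6, 0.1, 0.4]
grip_width: 0.0696
```

Run:
```python
from h import *
s=st();save(grab_frame('wrist'),'w12.png')
R=Ro.from_euler('xyz',s['tool_rot']).as_matrix();print(proj('wrist',s['position']*[1,1,0]+[0,0,.154],s))
```

```text
t 22.0 p [ 0.4896 -0.1228  0.1456] r 0.0713 az 216.4 nut~ -0.186 yaz -0.9924 tilt [ 0.014 -0.015] F [-0.6  0.1  0.4] M [0.043 0.017 0.09 ] w 0.0696
[280.79998607 290.73375746]
```

View pics/w12.png

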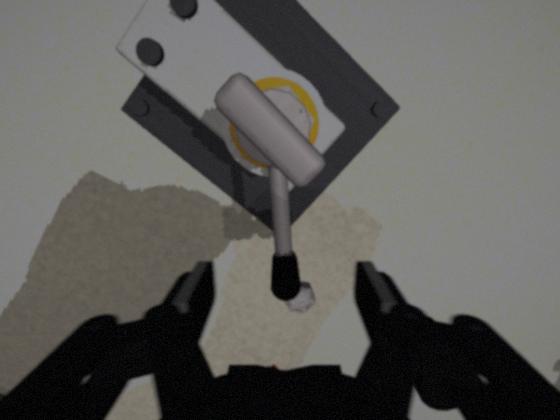

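jog_arm([
  [-15,0,0,0,0,0],
  [-45,0,0,0,0,0],
  [-45,0,0,0,0,0],
  [-20,0,0,0,0,0],
  [0,0,0,0,0,0],
  [0,0,0,0,0,0],
])

```text
clock: 22.65
position: [0.4872, -0.1202, 0.2747]
tool_rot: [1.739, 1.552, -0.823]
force: [-0.6, -0.3, -1.2]
grip_width: 0.0852
```

Run:
```python
from h import *
s=st();im=grab_frame('wrist');save(im,'w13.png')
for n,z in [('screw_grip',.175),('lever_post',.138)]:
    for r in nets.pinpoint('wrist',n)[:1]: print(n,np.round(r['location'],1),atz('wrist',r['location'],z,s).round(4))
c=im[70:250,200:400][:,:,::-1];cv2.imwrite('pics/w13c.png',cv2.resize(c,(660,594),interpolation=2))
# expected
nut=-.16;a=np.radians(235-7.8)+nut
print('post pred',[ (n,proj('wrist',[*(AX+.07*np.array([np.cos(np.radians(227.2)+n),np.sin(np.radians(227.2)+n)])),.138],s).round(1)) for n in(-.3,-.16,0,.15)])
print('tip-axis', [proj('wrist',[*(AX+k*np.array([np.cos(-.2185-np.pi/2),np.sin(-.2185-np.pi/2)])),.19],s).round(1) for k in(-.018,.018)])
```

```text
t 22.65 p [ 0.4872 -0.1202  0.2747] r 0.0717 az 213.6 nut~ -0.236 yaz -0.9909 tilt [ 0.013 -0.014] F [-0.6 -0.3 -1.2] M [0.062 0.016 0.036] w 0.0852
screw_grip [279.4 122.3] [ 0.5463 -0.0814  0.175 ]
lever_post [283.2 202.3] [ 0.4897 -0.1224  0.138 ]
post pred [(-0.3, array([274.7, 201.2])), (-0.16, array([285.7, 201. ])), (0, array([298., 199.])), (0.15, array([309.2, 195.4]))]
tip-axis [array([259.6, 100.7]), array([297.3, 140.9])]
```

View pics/w13c.png

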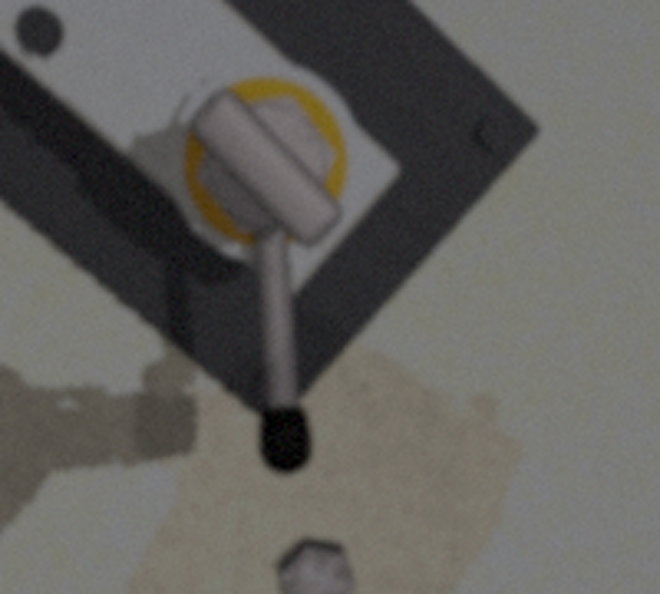

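```bash
python3 -c "
from h import *
st();print(bot.job_done())"
```

```text
t 22.8 p [ 0.4869 -0.1201  0.2737] r 0.072 az 213.4 nut~ -0.24 yaz -0.9907 tilt [ 0.011 -0.013] F [-1.   0.1  0.6] M [0.046 0.049 0.002] w 0.0852
the job is handed in; nothing more can be done
None
```

The job is done in the order asked and was handed in at 22.8 s, with the gripper open and clear of everything.

- **Loosening:** I swung the lever of the aluminium fixture anticlockwise to about +1.0 rad, leaving the red look-alike alone.
- **Stop screw:** I turned it clockwise about 1.49 rad. Two readings disagree a little on where the tip met the button. The joint-torque reading puts contact about 0.17 rad before the end, and the noisier wrist-torque reading about 0.15 rad. At the stated stiffness that is about 0.12 to 0.14 N m above free turning, inside the 0.10 to 0.15 wanted. Afterwards the grip's angle in the wrist picture matched where I left it to about 1 degree.
- **Tightening:** I swung the lever back clockwise to about -0.18 rad, and it eased to about -0.16 rad after release, as seen in the picture. That is inside the firm range of 0.15 to -0.3 rad.
- **Check that disagreed:** while tightening I measured about 0.69 N m (9.8 N at the post), just under the stated 10 N and below the roughly 0.95 N m expected at that angle. I went by the angle, which is also about 0.1 rad tighter than where the lever started.
- **Other things on the bench:** I touched nothing else, but I did not take a final overall picture to check the bystanders.

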